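# Find the lid that snaps onto the stationery box

## Task

Three lids that look alike from above wait in the white rack, and only one of them belongs to the open black stationery box. Try them on the box until you find the one that goes in, press it fully down so that the catches at both ends of the box snap over it and it stays flat by itself, and let go. The wrong lids may go back in the rack or stay anywhere on the desk; leave the stapler, the stamp and the plant where they stand.

Things in the scene. Friction and masses are not known exactly. Their poses are not given: they have to be found in the camera images.
- box: Open black plastic box fixed to the desk, 122 mm long (its x) by 92 mm wide (its y), walls 5 mm, so its mouth is 112 x 82 mm; rim 60 mm high. Origin under its centre, z up. A grey sprung catch stands at each end (+x, -x), two sprung buttons inside.
- rim (a point): Centre of the box's mouth, level with the rim (60 mm above the desk), axes as the box's. Snapped on, a lid's plate lies on the rim (at most 1 mm above it), its top 64 to 65 mm above the desk. A lid that does not fit stops about 16 mm higher, its plug standing on the rim.
- rack: White tray fixed to the desk, 138 mm (its x) by 308 mm (its y), walls 18 mm high, with three bays along its y, 126 x 96 mm each, 100 mm apart. Origin under its centre. Each bay holds one loose lid within 2 mm of its centre, long side along the rack's x. Which lid lies in which bay changes every time.
- bay_1 (a point): Middle of the floor of the bay at the rack's +y end, 6 mm above the desk, axes as the rack's. Lid (all alike from above, grey, 0.1 kg): plate 120 (x) x 90 (y) x 4 mm, its top 20 mm above this point; on it in the middle a grip bar 60 mm long (x), 18 mm thick (y), 30 mm high; below it a hollow plug of thin walls 16 mm deep, standing on the floor.
- bay_2 (a point): The same point in the middle bay. The right lid's plug is 109 x 79 mm, tapering to 104 x 74 mm at its foot. Of the two wrong lids, one has a plug 116 mm long, the other one 86 mm wide, so neither enters the box's mouth. A lid fits either way round.
- bay_3 (a point): The same point in the bay at the rack's -y end.
- button_a (a joint): Sprung button in the box 36 mm to +x of its centre, 14 mm across, its top 7 mm above the rim at rest. 0 = up, grows as it is pressed (m); 0.006 to 0.007 under a snapped lid. It pushes up with about 1.3 N then.
- button_b (a joint): The same button 36 mm to -x of the box's centre.
- catch_a (a joint): Catch at the box's +x end, 36 mm wide, bevelled nose rising to 80 mm above the desk, reaching 4 mm over a seated lid's edge. 0 = at rest, closed; grows as it is pushed outward (m): about 0.004 as the lid passes. Pressing a lid past both catches takes about 6 to 12 N in all, then they spring back over it.
- catch_b (a joint): The same catch at the box's -x end.
- stapler: Bystander: black and steel stapler, 130 x 36 mm, 60 mm high, loose. Origin under its centre.
- stamp: Bystander: yellow and white self-inking stamp, 56 x 83 mm, 100 mm high, loose. Origin under its centre.
- plant: Bystander: small plant in a white pot, 92 mm across, pot 90 mm high, leaves to about 160 mm, loose. Origin under its centre.
There are look-alikes about, which are no part of the job. Several things look just like the box: the one meant starts farthest to the robot's right.

How it is judged:
At the end, for the whole second after the job is handed in: A lid is snapped on: both buttons in the box are held down by it (5 to 8.5 mm pressed) and both catches have sprung back over it (within 1.5 mm of rest). Stapler, stamp and plant were never moved more than 30 mm nor tipped (value of joint button_a between 0.005 and 0.0085 m and value of joint button_b between 0.005 and 0.0085 m and value of joint each of catch_a, catch_b below 0.0015 m); the robot touches nothing.
It fails at once if the stapler is moved more than 30 mm or tipped (distance of stapler from where it was at the start of the episode above 0.03 m or angle between stapler's own z axis and vertical above 0.4 rad).
It fails at once if the stamp is moved more than 30 mm or tipped (distance of stamp from where it was at the start of the episode above 0.03 m or angle between stamp's own z axis and vertical above 0.4 rad).
It fails at once if the plant is moved more than 30 mm or tipped (distance of plant from where it was at the start of the episode above 0.03 m or angle between plant's own z axis and vertical above 0.4 rad).
It also fails if it takes over 72 s, if anything falls off the work surface, if the arm or the gripper's body presses on something with over 40 N, if the wrist force passes 120 N, or if a joint passes its speed limit or range.

## Robot

A 7-joint arm with a two-finger parallel gripper is mounted at the origin on the work surface. World frame = base frame: x ahead of the robot, y to its left, z up, the work surface at z = 0. Lengths are in m, angles in rad, forces in N, time in s.
With the tool pointing down it reaches from about 0.4 to 0.9 m from the base axis. Payload 5.5 kg.
Tool frame: the origin (TCP) lies where the fingers leave the gripper's body, on its centre line; the fingertips stand 73 mm ahead of it and the grasp point (between the pads) lies 54 mm ahead of it; z points along the fingers, y is the direction in which the jaws open and shut (so a half turn about z gives the same grasp; the last joint's range is limited). The gripper opens to 85 mm and grips with 20 to 120 N. Pads are 22 mm wide; open, the fingers measure 114 mm over their backs; the gripper's body (76 mm by 85 mm) begins 54 mm behind the grasp point. The pads swing forward as they close: fully open they stand 13 mm farther back than shut.
Start: joints at [1.535, 0.501, -0.427, 1.55, 0.221, 1.138, -0.21], TCP at [0.191, -0.621, 0.304] pointing down, gripper open.
Joint ranges: [-2.88, 2.88], [-0.31, 2.03], [-1.54, 1.56], [0.2, 2.42], [-1.41, 4.55], [0.19, 2.02], [-2.57, 2.57]. Speed limits (rad/s): [2.57, 2.57, 3.14, 3.14, 3.14, 3.14, 3.14].

## Interface

Orientations are given as a 3x3 rotation matrix whose columns are the frame's x, y, z axes.
In Python, from workcell import get_state, grab_frame, camera_info, close_job gives the robot as it stands. The module is installed in compiled form; this text tells all that it offers.
- The arm moves only by the tool servo_tool, never from a script. Its argument "moves" is a list that holds one entry, the list of rows, each a list of 5 numbers: the shift along the world's x, y, z in mm, then the turn about the world's z in rad, then the opening, from 0 (shut) to 1 (fully open). A call has 1 to 8 rows; each row shifts and turns the commanded pose from where the row before left it; what a row does not reach is not made up. A row lasts 1/12 s, in which the tool goes at most 41.7 mm and 7.16 degrees, less where a joint would pass 70% of its speed; a pose out of reach is approached as far as the arm can. A call is refused whole if a number of a shift passes 41.7 or a number of a turn 0.125, either way. A call with a gripper value outside its range is refused whole. The fingers move at their own pace and stop on an object; the grip force is fixed at half the most. Time passes only in rows, so rows that do not move let the fingers close. It gives the time, the measured TCP pose, the force and the opening at its end, in the units of the state.
- get_state(): the state, without advancing time (a new reading comes with each control period).
- grab_frame(name): name is "scene" or "side" or "wrist"; returns the picture (384x512x3 uint8, blue, green, red); there is no depth.
- camera_info(name): a dict with "fx", "fy", "cx", "cy" (pixels), "xyz" and "orientation" of the camera in the world. Camera axes: x right, y up, looking along -z (the intrinsics and any distortion apply to the point x, -y, -z); pixel columns grow to the right and rows downward; lengths in m; the calibration is good to about 2 mm. A picture is of the moment at which its call begins: read the wrist's pose just before it. camera_info takes no time and is no camera call; for the wrist camera it gives the pose at the moment of the call.
- close_job(): hands the job in, once; it reports no verdict.
The state is a dict: "time_s": time; "q": joint angles; "qvel": joint speeds; "effort": joint torques, N m; "tcp_pos": TCP position; "tcp_rot": TCP orientation; "wrist_force": force on the tool from outside, world axes, zero at the start; "torque": the same for the moment, N m; "gripper_width": opening from 0.0 (shut) to 1.0 (fully open).
Only numpy, scipy, OpenCV 4.12 (cv2) and the standard library are available. Lean on these libraries where they do the work, as an engineer would, in place of code of your own. Each camera call takes 0.05 s, during which the arm holds its last target.

## Working session

There is one attempt and no reset: what is moved stays moved. The work goes in short steps, Python scripts to look and compute and a tool call to move; the robot and the scene stay as the last step left them, time stands still between calls to the robot, and variables do not carry over. Pictures are saved under pics/ and viewed, and the job is handed in when it is done.

Besides the shell and the picture viewer there is one more tool, called after ">>>" as name(argument=value, ...) on one line, values as JSON. servo_tool: Moves the arm, as the interface text tells. Its arguments: {"type":"object","properties":{"moves":{"type":"array"}},"required":["moves"]}

```bash
mkdir -p pics
python3 - <<'E'
from workcell import *
import cv2
s=get_state();print(s)
for n in ["scene","side","wrist"]:
    c=camera_info(n);print(n,c)
    cv2.imwrite(f"pics/{n}0.png",grab_frame(n))
E
```

```text
{'time_s': 0.0, 'q': array([ 1.53519757,  0.50182589, -0.42677791,  1.55146365,  0.22081433,
        1.1382839 , -0.21030275]), 'qvel': array([ 3.58487637e-04, -1.38911940e-03,  1.83704408e-03, -9.31745809e-05,
       -5.08745421e-04, -2.17340998e-04,  3.64230183e-04]), 'effort': array([-8.30982535e-04, -5.69518483e+01, -5.81679225e+00, -2.80937308e+01,
        1.02770375e-02,  1.22669624e-02,  1.51466389e-05]), 'tcp_pos': array([ 0.19112236, -0.62068798,  0.30286612]), 'tcp_rot': array([[ 9.55676325e-01,  2.94418898e-01, -5.24603292e-04],
       [ 2.94419362e-01, -9.55674535e-01,  1.84998837e-03],
       [ 4.33215298e-05, -1.92244345e-03, -9.99998151e-01]]), 'wrist_force': array([-0.21389157,  0.13385952, -0.19096426]), 'torque': array([-0.03004174, -0.03088489,  0.00656592]), 'gripper_width': 1.002938040743106}
scene {'fx': 463.6340974841545, 'fy': 463.6340974841545, 'cx': 259.29054886618354, 'cy': 195.00889846734592, 'xyz': array([1.1771681 , 0.21501285, 0.9095381 ]), 'orientation': array([[-0.28587573, -0.76586857,  0.57595173],
       [ 0.9582325 , -0.2233928 ,  0.17856687],
       [-0.00809529,  0.6029436 ,  0.79774274]])}
side {'fx': 474.6003333995783, 'fy': 474.6003333995783, 'cx': 252.50203728008202, 'cy': 194.4160697897098, 'xyz': array([0.06646263, 0.73341649, 0.86522896]), 'orientation': array([[-0.80526887,  0.37660534, -0.45794156],
       [-0.59260179, -0.53611946,  0.60116474],
       [-0.01910953,  0.75547624,  0.65489731]])}
wrist {'fx': 337.09667472609436, 'fy': 337.09667472609436, 'cx': 252.92093636045027, 'cy': 190.725799380678, 'xyz': array([ 0.2614042 , -0.59853664,  0.37268039]), 'orientation': array([[ 0.29407438,  0.9149681 ,  0.27632162],
       [-0.95577923,  0.28227574,  0.08250128],
       [-0.00251285, -0.28836398,  0.95751757]])}
```

View pics/scene0.png

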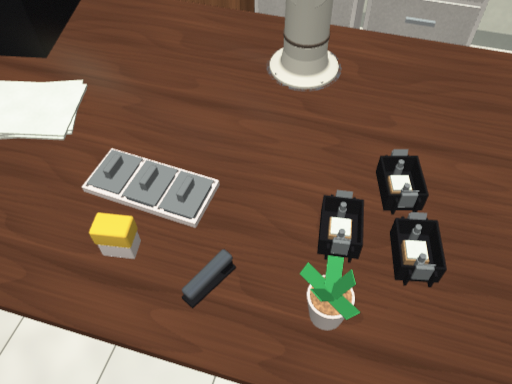

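View pics/side0.png

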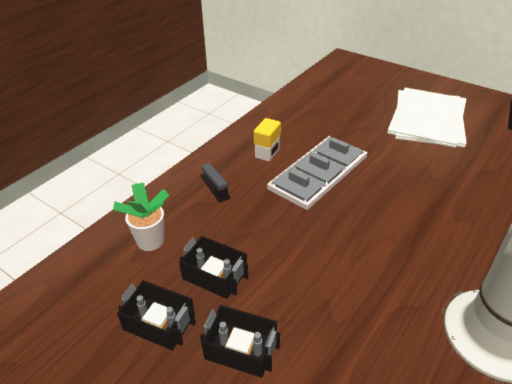

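View pics/wrist0.png

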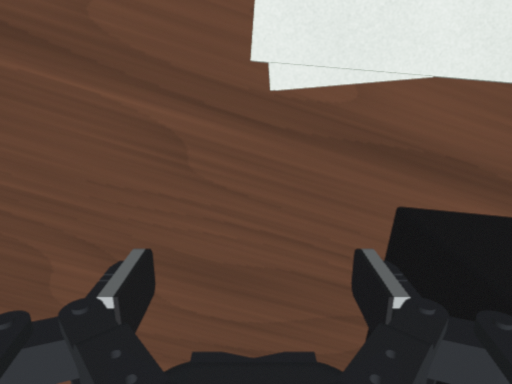

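```bash
cat > h.py <<'E'
import numpy as np, cv2
from workcell import *
def proj(c,P):
    P=np.atleast_2d(P); p=(P-c['xyz'])@c['orientation']
    return np.c_[c['cx']+c['fx']*p[:,0]/-p[:,2], c['cy']-c['fy']*p[:,1]/-p[:,2]]
def back(c,uv,z):
    uv=np.atleast_2d(uv).astype(float)
    d=np.c_[(uv[:,0]-c['cx'])/c['fx'],-(uv[:,1]-c['cy'])/c['fy'],-np.ones(len(uv))]@c['orientation'].T
    t=(z-c['xyz'][2])/d[:,2]; return c['xyz']+t[:,None]*d
def crop(src,dst,x0,y0,x1,y1,k):
    im=cv2.imread(src)[y0:y1,x0:x1]; cv2.imwrite(dst,cv2.resize(im,None,fx=k,fy=k,interpolation=cv2.INTER_CUBIC))
E
python3 - <<'E'
from h import *
crop('pics/scene0.png','pics/c1.png',75,140,235,240,5)
crop('pics/scene0.png','pics/c2.png',300,140,460,260,5)
crop('pics/side0.png','pics/c3.png',260,130,380,210,6)
crop('pics/side0.png','pics/c4.png',110,230,290,375,4)
c=camera_info('scene')
print(back(c,[[341,225],[401,182],[416,248]],.06))
print(back(c,[[115,165],[150,183],[186,196]],.03), proj(c,[[0,0,0]]))
E
```

```text
[[0.59255465 0.21983709 0.06      ]
 [0.43443862 0.33219798 0.06      ]
 [0.60548536 0.38196186 0.06      ]]
[[ 0.55309923 -0.35635581  0.03      ]
 [ 0.58150251 -0.24744275  0.03      ]
 [ 0.59379816 -0.14833965  0.03      ]] [[303.61485265  66.01498629]]
```

View pics/c1.png

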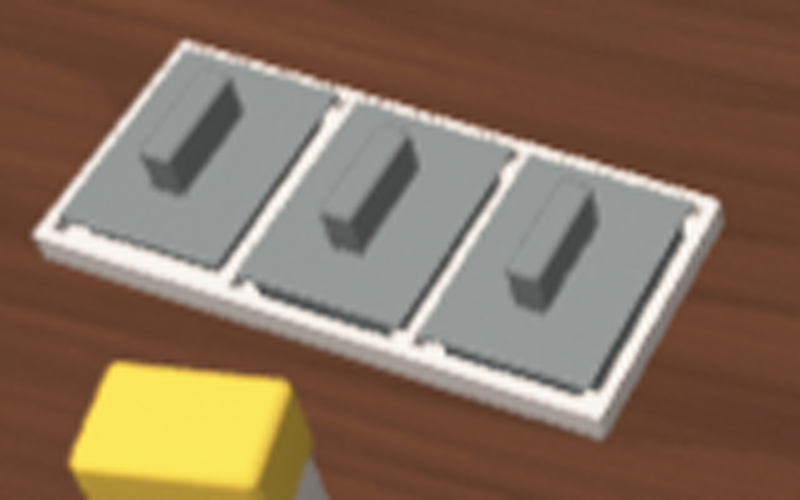

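View pics/c2.png

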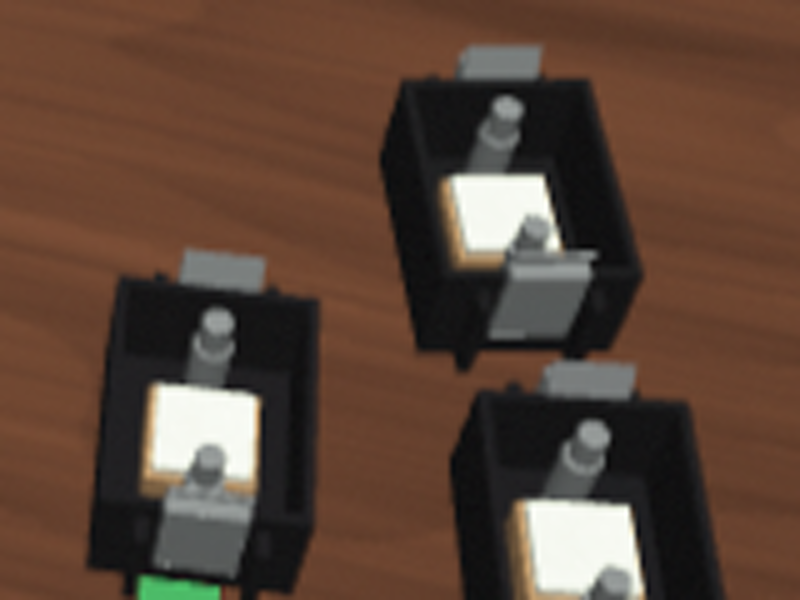

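View pics/c3.png

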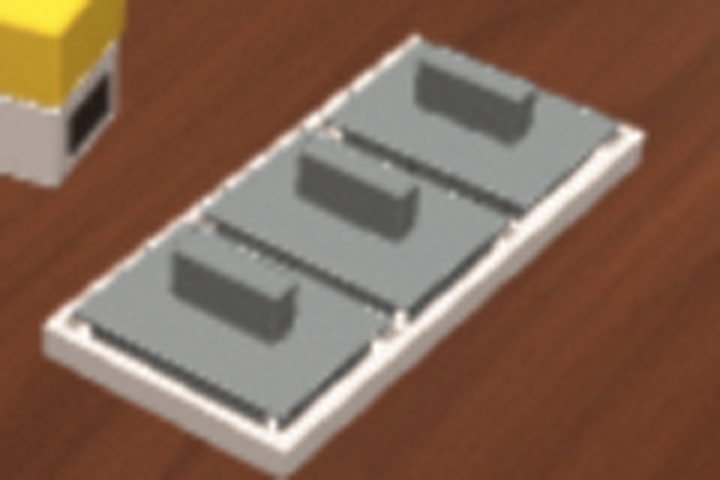

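View pics/c4.png

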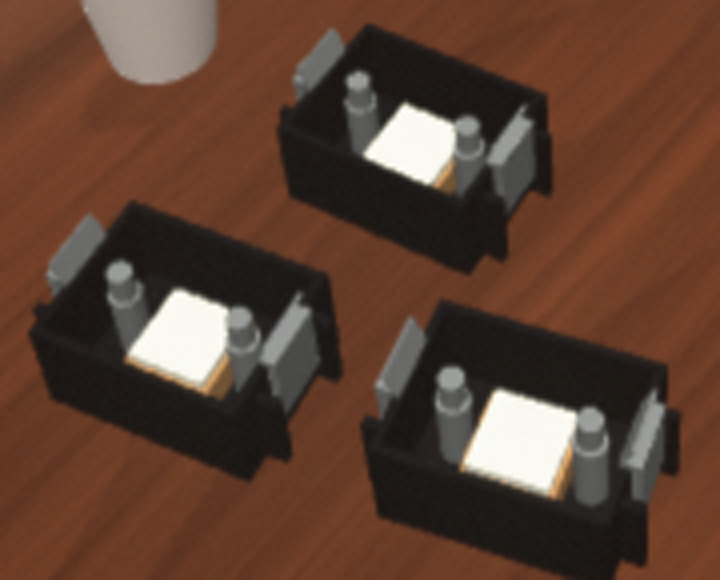

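```bash
cat > fit.py <<'E'
from h import *
from scipy.optimize import least_squares
S=camera_info('scene');D=camera_info('side')
def un(l,k,ox,oy): a=np.array(l,float); return (a+.5)/k-.5+[ox,oy]
def fit(obs,x0):
    # obs: list (cam, model pts Nx3, uv)
    def T(p,m): 
        c,s=np.cos(p[2]),np.sin(p[2]); m=np.array(m,float)
        return np.c_[p[0]+c*m[:,0]-s*m[:,1],p[1]+s*m[:,0]+c*m[:,1],m[:,2]]
    f=lambda p:np.concatenate([(proj(c,T(p,m))-uv).ravel() for c,m,uv in obs])
    r=least_squares(f,x0,loss='soft_l1'); return r.x,r.fun.reshape(-1,2).round(1)
if __name__=='__main__':
    a,b,h=.069,.154,.018
    # rack corners; image-left = -y ; image-down = +x
    sc=un([[185,42],[720,203],[603,425],[38,235]],5,75,140); ms=[[-a,-b,h],[-a,b,h],[a,b,h],[a,-b,h]]
    sd=un([[418,38],[643,137],[283,455],[45,328]],6,260,130); md=[[a,-b,h],[-a,-b,h],[-a,b,h],[a,b,h]]
    for o in ([(S,ms,sc)],[(D,md,sd)],[(S,ms,sc),(D,md,sd)]): print(*fit(o,[.58,-.25,.1]))
    a,b,h=.061,.046,.06
    ms=[[-a,-b,h],[-a,b,h],[-.036,0,.067],[.036,0,.067]]
    sc=un([[120,278],[320,298],[218,315],[209,455]],5,300,140)
    md=[[a,-b,h],[-a,-b,h],[a,b,h],[.036,0,.067],[-.036,0,.067]]
    sd=un([[368,25],[547,97],[282,112],[358,78],[468,125]],4,110,230)
    for o in ([(S,ms,sc)],[(D,md,sd)],[(S,ms,sc),(D,md,sd)]): print(*fit(o,[.58,.22,.0]))
E
python3 fit.py
```

```text
[ 0.5746396  -0.25122026 -0.07787645] [[ 0.3  0. ]
 [ 0.7  0.2]
 [-0.3 -0.6]
 [-0.6  0.2]]
[ 0.57139806 -0.25058778 -0.07905285] [[-0.4  0.2]
 [ 0.5 -0. ]
 [ 0.2 -0.1]
 [-0.3 -0.1]]
[ 0.57320812 -0.25148859 -0.07752628] [[ 0.4 -0.4]
 [ 0.8 -0.3]
 [-0.2 -1.1]
 [-0.4 -0.2]
 [-0.8 -0.1]
 [ 0.  -0.4]
 [-0.1 -0.5]
 [-0.6 -0.5]]
[0.57525602 0.21887297 0.13230981] [[-0.4 -0.9]
 [ 0.1 -0. ]
 [ 0.   1.1]
 [ 0.2 -0.1]]
[0.57487665 0.21895505 0.10803145] [[ 0.7 -1.2]
 [ 0.3 -0.3]
 [-1.3  2.9]
 [ 0.4 -0. ]
 [-0.4  0. ]]
[0.57490289 0.2186712  0.12185334] [[-0.1 -1.1]
 [ 0.3  0.1]
 [ 0.2  1. ]
 [-0.  -0.3]
 [ 0.3 -1.1]
 [ 0.3 -0.8]
 [-1.2  3.2]
 [ 0.4  0.1]
 [-0.2 -0.2]]
```

Run:
```python
from h import *
c=camera_info('scene');d=camera_info('side')
print('stamp top',back(c,[[113,223]],.1),back(d,[[267,132]],.1))
print('pot',back(c,[[330,292]],.09),back(d,[[145,220]],.09))
print('stapler',back(c,[[210,275]],.05),back(d,[[214,180]],.05))
```

```text
stamp top [[ 0.74931168 -0.24002307  0.1       ]] [[ 0.73089238 -0.21571171  0.1       ]]
pot [[0.7702539  0.22768772 0.09      ]] [[0.76178885 0.24219752 0.09      ]]
stapler [[ 0.78272928 -0.01577684  0.05      ]] [[ 0.75794486 -0.00289556  0.05      ]]
```

>>> servo_tool(moves=[[[24.4, 29.3, 0, -0.023, 1], [24.4, 29.3, 0, -0.023, 1], [24.4, 29.3, 0, -0.023, 1], [24.4, 29.3, 0, -0.023, 1], [24.4, 29.3, 0, -0.023, 1], [24.4, 29.3, 0, -0.023, 1], [24.4, 29.3, 0, -0.023, 1], [24.4, 29.3, 0, -0.023, 1]]])

```text
time_s: 0.82
tcp_pos: [0.3873, -0.3851, 0.3038]
tcp_rot: [[0.994, 0.113, -0.0], [0.113, -0.994, -0.0], [-0.0, 0.0, -1.0]]
wrist_force: [1.4, -0.6, -0.3]
gripper_width: 1.007
```

>>> servo_tool(moves=[[[24.4, 29.1, -10, -0.024, 1], [24.4, 29.1, -10, -0.024, 1], [24.4, 29.1, -10, -0.024, 1], [24.4, 29.1, -10, -0.024, 1], [24.4, 29.1, -10, -0.024, 1], [24.4, 29.1, -10, -0.024, 1], [24.0, 29.1, -10, -0.024, 1], [24.0, 29.1, -10, -0.024, 1]]])

```text
time_s: 1.48
tcp_pos: [0.5817, -0.1525, 0.2231]
tcp_rot: [[0.997, -0.079, -0.0], [-0.079, -0.997, -0.0], [-0.0, 0.0, -1.0]]
wrist_force: [0.2, -0.1, 0.6]
gripper_width: 0.997
```

Run:
```python
from h import *
w=camera_info('wrist');cv2.imwrite('pics/w1.png',grab_frame('wrist'))
print(get_state()['tcp_pos'])
im=cv2.imread('pics/w1.png')
cx,cy,t=.581,-.152,-.078
def R(m,t=t): 
    m=np.array(m,float);c,s=np.cos(t),np.sin(t);return np.c_[cx+c*m[:,0]-s*m[:,1],cy+s*m[:,0]+c*m[:,1],m[:,2]]
for a,b,h in((.06,.045,.026),(.03,.009,.056)):
    p=proj(w,R([[-a,-b,h],[-a,b,h],[a,b,h],[a,-b,h]]));print(p.round(0).tolist())
    cv2.polylines(im,[p.round().astype(int)],True,(0,0,255),1)
cv2.imwrite('pics/w1o.png',im)
```

```text
[ 0.58568047 -0.14280154  0.2219509 ]
[[305.0, 250.0], [202.0, 250.0], [195.0, 108.0], [312.0, 108.0]]
[[265.0, 232.0], [242.0, 232.0], [241.0, 154.0], [266.0, 154.0]]
```

View pics/w1o.png

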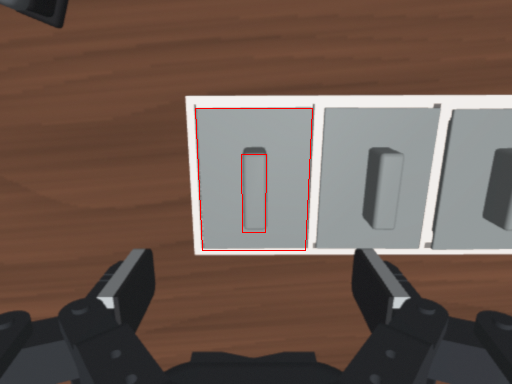

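>>> servo_tool(moves=[[[0, 0, -10, 0, 1], [0, 0, -20, 0, 1], [0, 0, -20, 0, 1], [0, 0, -10, 0, 1], [0, 0, 0, 0, 1], [0, 0, 0, 0, 1]]])

```text
time_s: 2.03
tcp_pos: [0.5803, -0.1547, 0.1635]
tcp_rot: [[0.997, -0.078, -0.001], [-0.078, -0.997, 0.0], [-0.002, -0.0, -1.0]]
wrist_force: [-0.2, -0.9, -0.0]
gripper_width: 1.002
```

Run:
```python
from h import *
s=get_state();print(s['tcp_pos'],s['tcp_rot'][:,0])
w=camera_info('wrist');cv2.imwrite('pics/w2.png',grab_frame('wrist'))
im=cv2.imread('pics/w2.png')
cx,cy,t=.581,-.152,-.078
def R(m,t=t): 
    m=np.array(m,float);c,s=np.cos(t),np.sin(t);return np.c_[cx+c*m[:,0]-s*m[:,1],cy+s*m[:,0]+c*m[:,1],m[:,2]]
for a,b,h in((.06,.045,.026),(.03,.009,.056)):
    p=proj(w,R([[-a,-b,h],[-a,b,h],[a,b,h],[a,-b,h]]))
    cv2.polylines(im,[p.round().astype(int)],True,(0,0,255),1)
cv2.imwrite('pics/w2o.png',im)
```

```text
[ 0.58027216 -0.15473856  0.16349521] [ 0.99694569 -0.07808353 -0.00150369]
```

View pics/w2o.png

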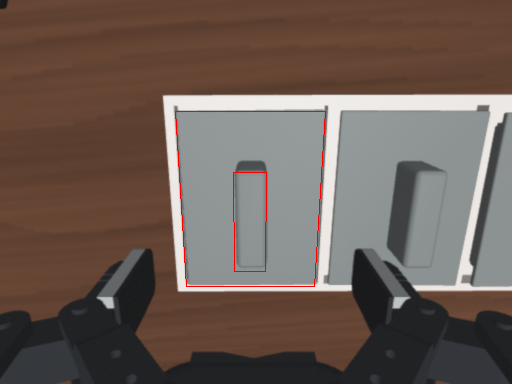

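>>> servo_tool(moves=[[[0.5, 2.5, -15, 0, 1], [0, 0, -20, 0, 1], [0, 0, -15, 0, 1], [0, 0, -8, 0, 1], [0, 0, 0, 0, 0.5], [0, 0, 0, 0, 0], [0, 0, 0, 0, 0], [0, 0, 0, 0, 0]]])

```text
time_s: 2.75
tcp_pos: [0.5824, -0.1517, 0.1073]
tcp_rot: [[0.997, -0.077, 0.002], [-0.077, -0.997, -0.001], [0.002, 0.0, -1.0]]
wrist_force: [0.3, 0.1, 0.3]
gripper_width: 0.453
```

>>> servo_tool(moves=[[[0, 0, 0, 0, 0], [0, 0, 0, 0, 0]]])

```text
time_s: 2.92
tcp_pos: [0.5823, -0.1518, 0.1072]
tcp_rot: [[0.997, -0.077, 0.002], [-0.077, -0.997, -0.001], [0.002, 0.001, -1.0]]
wrist_force: [1.0, -0.3, -0.2]
gripper_width: 0.193
```

>>> servo_tool(moves=[[[0, 0, 8, 0, 0], [0, 0, 20, 0, 0], [0, 0, 35, 0, 0], [0, 10, 35, 0, 0], [0, 20, 15, 0.02, 0], [-0.5, 32, 0, 0.025, 0], [-0.5, 38, 0, 0.025, 0], [-1, 38, 0, 0.025, 0]]])

```text
time_s: 3.58
tcp_pos: [0.5792, -0.0121, 0.2198]
tcp_rot: [[1.0, 0.018, 0.001], [0.018, -1.0, -0.0], [0.001, 0.0, -1.0]]
wrist_force: [0.5, 0.2, -2.1]
gripper_width: 0.193
```

>>> servo_tool(moves=[[[-1, 38, 0, 0.025, 0], [-1, 38, 0, 0.025, 0], [-1, 38, 0, 0.025, 0], [-1, 38, 0, 0.025, 0], [-1, 38, 0, 0.018, 0], [-0.5, 26, 0, 0.01, 0], [-0.5, 15, 0, 0, 0], [0, 2, 0, 0, 0]]])

```text
time_s: 4.25
tcp_pos: [0.5713, 0.2257, 0.2194]
tcp_rot: [[0.988, 0.153, -0.001], [0.153, -0.988, 0.003], [-0.0, -0.003, -1.0]]
wrist_force: [0.2, 0.3, -1.1]
gripper_width: 0.196
```

>>> servo_tool(moves=[[[0, 0, 0, 0, 0], [0, 0, 0, 0, 0]]])

```text
time_s: 4.42
tcp_pos: [0.5733, 0.2183, 0.2186]
tcp_rot: [[0.989, 0.145, -0.001], [0.145, -0.989, -0.001], [-0.001, 0.001, -1.0]]
wrist_force: [0.3, -0.9, -0.6]
gripper_width: 0.194
```

Run:
```python
from h import *
s=get_state();print(s['tcp_pos'],s['tcp_rot'][:,0],s['gripper_width'],s['wrist_force'])
for n in['wrist','side']: cv2.imwrite(f'pics/{n}3.png',grab_frame(n))
```

```text
[0.57331536 0.21832762 0.21861184] [ 9.89443039e-01  1.44920214e-01 -7.76744175e-04] 0.19436817153210315 [ 0.29696517 -0.85219573 -0.60423745]
```

View pics/wrist3.png

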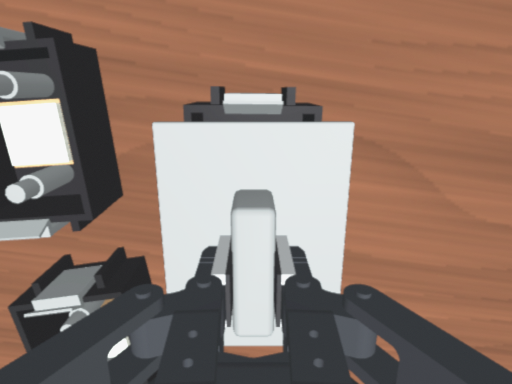

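View pics/side3.png

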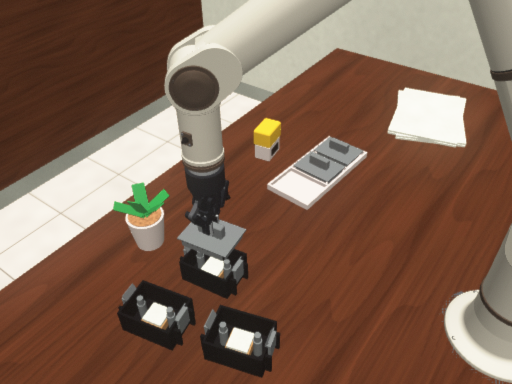

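Run:
```python
from h import *
crop('pics/wrist3.png','pics/c5.png',150,75,350,135,4)
w=camera_info('wrist')
print(back(w,[[185.5,103.5],[320.5,103.5]],.06), back(w,[[155,123],[353,123]],.116),proj(w,[[.636,.18,.06]]))
```

```text
[[0.6312609  0.27085696 0.06      ]
 [0.64387666 0.1831604  0.06      ]] [[0.62333984 0.27486124 0.116     ]
 [0.63753103 0.17618489 0.116     ]] [[322.80355969 116.32852053]]
```

View pics/c5.png

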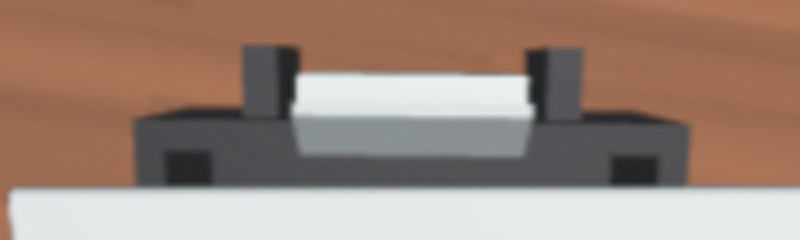

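Run:
```python
from h import *
w=camera_info('wrist')
p=back(w,[[183.4,104.4],[322,105.6]],.06);d=p[0]-p[1];L=np.hypot(d[0],d[1]);yaw=np.arctan2(-d[0],d[1])
m=p.mean(0);print(L,yaw,m-.061*np.array([np.cos(yaw),np.sin(yaw),0]))
for h in (.114,.116,.118):
  p=back(w,[[154,122.5],[353.5,122.5]],h);d=p[0]-p[1];L=np.hypot(d[0],d[1]);y2=np.arctan2(-d[0],d[1])
  print(h,L,y2,p.mean(0)-.06*np.array([np.cos(y2),np.sin(y2),0]))
```

```text
0.09107849109374391 0.1344746466563469 [0.57614921 0.21886659 0.06      ]
0.114 0.10156952728518677 0.14283715212094328 [0.57108914 0.21710878 0.114     ]
0.116 0.10040431905796104 0.14283715212094295 [0.57127385 0.21714186 0.116     ]
0.118 0.09923911083073537 0.1428371521209425 [0.57145856 0.21717494 0.118     ]
```

>>> servo_tool(moves=[[[1, 0.6, -10, -0.005, 0], [1.2, 0.5, -15, -0.006, 0], [0, 0, -12, 0, 0], [0, 0, -8, 0, 0], [0, 0, -6, 0, 0], [0, 0, -3, 0, 0], [0, 0, 0, 0, 0], [0, 0, 0, 0, 0]]])

```text
time_s: 5.18
tcp_pos: [0.5757, 0.2208, 0.1649]
tcp_rot: [[0.991, 0.135, -0.0], [0.135, -0.991, 0.0], [-0.0, -0.0, -1.0]]
wrist_force: [-0.5, 0.0, 0.5]
gripper_width: 0.198
```

>>> servo_tool(moves=[[[0, -0.8, -2, 0, 0], [0, 0, -2, 0, 0], [0, 0, -2, 0, 0], [0, 0, 0, 0, 0], [0, 0, 0, 0, 0]]])

```text
time_s: 5.6
tcp_pos: [0.5761, 0.22, 0.161]
tcp_rot: [[0.991, 0.134, 0.002], [0.134, -0.991, -0.001], [0.002, 0.001, -1.0]]
wrist_force: [-3.8, -3.0, 9.7]
gripper_width: 0.195
```

>>> servo_tool(moves=[[[0, 0, -2, 0, 0], [0, 0, -1, 0, 0], [0, 0, 0, 0, 0], [0, 0, 0, 0, 0]]])

```text
time_s: 5.93
tcp_pos: [0.5761, 0.2201, 0.1609]
tcp_rot: [[0.991, 0.134, 0.003], [0.134, -0.991, -0.002], [0.002, 0.002, -1.0]]
wrist_force: [-11.5, -6.8, 31.8]
gripper_width: 0.196
```

>>> servo_tool(moves=[[[0, 0, 5, 0, 0], [0, 0, 20, 0, 0], [0, 0, 25, 0, 0], [0, -15, 10, 0, 0], [0, -35, 0, -0.02, 0], [0, -40, 0, -0.03, 0], [0, -40, 0, -0.03, 0], [0, -35, -10, -0.03, 0]]])

```text
time_s: 6.6
tcp_pos: [0.5769, 0.0524, 0.2079]
tcp_rot: [[1.0, 0.023, 0.004], [0.023, -1.0, -0.001], [0.004, 0.001, -1.0]]
wrist_force: [0.2, -0.9, -1.1]
gripper_width: 0.193
```

>>> servo_tool(moves=[[[0, -20, -30, -0.02, 0], [0, 0, -30, 0, 0], [0, 0, -25, 0, 0], [0, 0, -12, 0, 0], [0, 0, -5, 0, 0], [0, 0, 0, 0, 0], [0, 0, 0, 0, 0]]])

```text
time_s: 7.18
tcp_pos: [0.5765, 0.0357, 0.1049]
tcp_rot: [[1.0, 0.006, 0.002], [0.006, -1.0, 0.0], [0.002, -0.0, -1.0]]
wrist_force: [-0.5, 0.7, -1.2]
gripper_width: 0.199
```

>>> servo_tool(moves=[[[0, 0, -3, 0, 0], [0, 0, 0, 0, 0], [0, 0, 0, 0, 0.5], [0, 0, 0, 0, 1], [0, 0, 0, 0, 1], [0, 0, 0, 0, 1], [0, 0, 10, 0, 1], [0, 0, 30, 0, 1]]])

```text
time_s: 7.85
tcp_pos: [0.5728, 0.0344, 0.1381]
tcp_rot: [[1.0, 0.005, -0.008], [0.005, -1.0, -0.0], [-0.008, 0.0, -1.0]]
wrist_force: [-0.6, -0.3, -0.3]
gripper_width: 0.996
```

>>> servo_tool(moves=[[[0, -15, 20, -0.01, 1], [0, -40, 0, -0.012, 1], [0, -40, 0, -0.012, 1], [-1, -40, 0, -0.012, 1], [-1, -40, 0, -0.012, 1], [-1, -40, 0, -0.012, 1], [-1, -40, 0, -0.012, 1], [0, -25, 0, 0, 1]]])

```text
time_s: 8.52
tcp_pos: [0.5706, -0.2512, 0.1618]
tcp_rot: [[0.997, -0.083, 0.0], [-0.083, -0.997, -0.003], [0.0, 0.003, -1.0]]
wrist_force: [0.1, -0.9, 0.4]
gripper_width: 0.997
```

>>> servo_tool(moves=[[[0, -7, 0, 0, 1], [0, 0, 0, 0, 1], [0, 0, 0, 0, 1]]])

```text
time_s: 8.77
tcp_pos: [0.5718, -0.2515, 0.1613]
tcp_rot: [[0.997, -0.077, 0.0], [-0.077, -0.997, 0.001], [0.0, -0.001, -1.0]]
wrist_force: [-0.4, 1.5, -0.1]
gripper_width: 1.0
```

```bash
cat > chk.py <<'E'
from h import *
import sys
n,cx,cy,t=sys.argv[1],*map(float,sys.argv[2:5])
s=get_state();print(s['tcp_pos'],s['tcp_rot'][:,0])
w=camera_info('wrist');im=grab_frame('wrist')
def R(m,t=t): 
    m=np.array(m,float);c,s=np.cos(t),np.sin(t);return np.c_[cx+c*m[:,0]-s*m[:,1],cy+s*m[:,0]+c*m[:,1],m[:,2]]
for a,b,h in((.06,.045,.026),(.03,.009,.056)):
    p=proj(w,R([[-a,-b,h],[-a,b,h],[a,b,h],[a,-b,h]]))
    cv2.polylines(im,[p.round().astype(int)],True,(0,0,255),1)
cv2.imwrite(f'pics/{n}.png',im)
E
python3 chk.py w4 .573 -.2515 -.078
```

```text
[ 0.57176732 -0.25145746  0.16131772] [ 9.97007124e-01 -7.73087821e-02  3.82564926e-04]
```

View pics/w4.png

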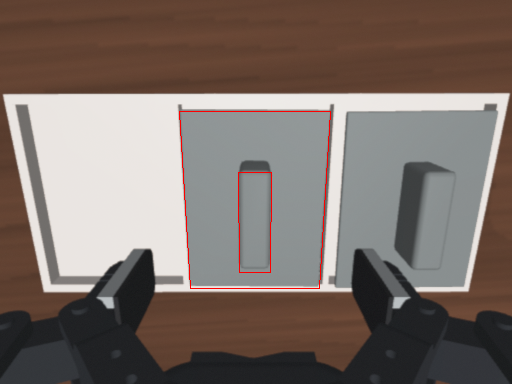

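>>> servo_tool(moves=[[[1, 0, -15, 0, 1], [0, 0, -20, 0, 1], [0, 0, -12, 0, 1], [0, 0, -7, 0, 0.7], [0, 0, 0, 0, 0.3], [0, 0, 0, 0, 0], [0, 0, 0, 0, 0], [0, 0, 0, 0, 0]]])

```text
time_s: 9.48
tcp_pos: [0.5734, -0.2523, 0.1078]
tcp_rot: [[0.997, -0.077, 0.002], [-0.077, -0.997, -0.001], [0.002, 0.001, -1.0]]
wrist_force: [-0.2, 0.8, 0.1]
gripper_width: 0.301
```

>>> servo_tool(moves=[[[0, 0, 0, 0, 0], [0, 0, 0, 0, 0]]])

```text
time_s: 9.65
tcp_pos: [0.5735, -0.2525, 0.1081]
tcp_rot: [[0.997, -0.077, 0.002], [-0.077, -0.997, -0.001], [0.002, 0.001, -1.0]]
wrist_force: [0.1, 0.2, 3.2]
gripper_width: 0.194
```

>>> servo_tool(moves=[[[0, 0, 8, 0, 0], [0, 0, 20, 0, 0], [0, 0, 35, 0, 0], [0, 10, 35, 0, 0], [0, 25, 15, 0.01, 0], [0, 36, 0, 0.02, 0], [0, 38, 0, 0.02, 0], [0, 38, 0, 0.02, 0]]])

```text
time_s: 10.32
tcp_pos: [0.5724, -0.1045, 0.2211]
tcp_rot: [[1.0, -0.008, 0.001], [-0.008, -1.0, -0.001], [0.001, 0.001, -1.0]]
wrist_force: [-0.0, 0.5, -1.4]
gripper_width: 0.195
```

>>> servo_tool(moves=[[[0, 38, 0, 0.02, 0], [0, 38, 0, 0.02, 0], [0, 38, 0, 0.02, 0], [0, 38, 0, 0.02, 0], [1, 38, 0, 0.02, 0], [1, 38, 0, 0.02, 0], [0, 38, 0, 0.015, 0], [0, 30, 0, 0.004, 0]]])

```text
time_s: 10.98
tcp_pos: [0.5739, 0.1943, 0.2207]
tcp_rot: [[0.991, 0.134, 0.0], [0.134, -0.991, 0.001], [0.001, -0.001, -1.0]]
wrist_force: [0.7, -0.6, -1.7]
gripper_width: 0.195
```

>>> servo_tool(moves=[[[0, 20, 0, 0, 0], [0, 8, 0, 0, 0], [0, 0, 0, 0, 0], [0, 0, 0, 0, 0], [0, 0, 0, 0, 0]]])

```text
time_s: 11.4
tcp_pos: [0.5752, 0.216, 0.2196]
tcp_rot: [[0.992, 0.129, -0.0], [0.129, -0.992, -0.002], [-0.001, 0.002, -1.0]]
wrist_force: [0.2, 0.1, -0.9]
gripper_width: 0.195
```

Run:
```python
from h import *
s=get_state();print(s['tcp_pos'],s['tcp_rot'][:,0],s['gripper_width'],s['wrist_force'])
cv2.imwrite(f'pics/wrist5.png',grab_frame('wrist'))
```

```text
[0.57518507 0.21603327 0.21963513] [ 9.91689715e-01  1.28651603e-01 -5.24221768e-04] 0.19461610326695752 [ 0.19751102  0.0887109  -0.9338651 ]
```

View pics/wrist5.png

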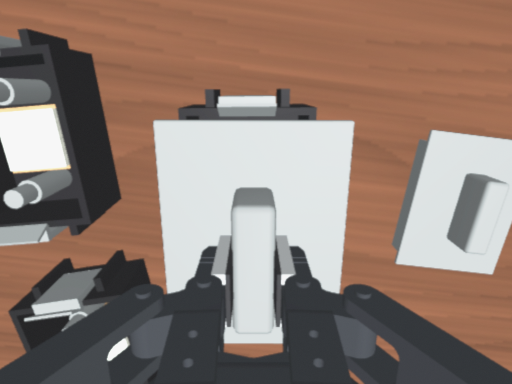

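>>> servo_tool(moves=[[[0.5, 2, -10, 0.002, 0], [0, 1.3, -15, 0, 0], [0, 0, -12, 0, 0], [0, 0, -8, 0, 0], [0, 0, -7, 0, 0], [0, 0, -3, 0, 0], [0, 0, 0, 0, 0], [0, 0, 0, 0, 0]]])

```text
time_s: 12.12
tcp_pos: [0.5746, 0.2219, 0.1641]
tcp_rot: [[0.991, 0.134, -0.001], [0.134, -0.991, -0.0], [-0.001, 0.0, -1.0]]
wrist_force: [0.8, 0.9, -4.6]
gripper_width: 0.193
```

>>> servo_tool(moves=[[[0, 0, -2, 0, 0], [0, 0, -2, 0, 0], [0, 0, -2, 0, 0], [0, 0, 0, 0, 0], [0, 0, 0, 0, 0]]])

```text
time_s: 12.53
tcp_pos: [0.5755, 0.2224, 0.162]
tcp_rot: [[0.991, 0.133, 0.002], [0.133, -0.991, -0.001], [0.002, 0.001, -1.0]]
wrist_force: [-6.5, -3.6, 17.8]
gripper_width: 0.196
```

>>> servo_tool(moves=[[[0, 0, 5, 0, 0], [0, -1.5, 3, 0, 0], [0, -1.5, 0, 0, 0], [0, 0, 0, 0, 0], [0, 0, 0, 0, 0]]])

```text
time_s: 12.95
tcp_pos: [0.5755, 0.2203, 0.1677]
tcp_rot: [[0.991, 0.134, 0.001], [0.134, -0.991, 0.002], [0.002, -0.002, -1.0]]
wrist_force: [-0.8, 1.4, 4.9]
gripper_width: 0.196
```

>>> servo_tool(moves=[[[0, 0, -4, 0, 0], [0, 0, -3, 0, 0], [0, 0, -2, 0, 0], [0, 0, 0, 0, 0], [0, 0, 0, 0, 0]]])

```text
time_s: 13.37
tcp_pos: [0.5756, 0.2195, 0.1619]
tcp_rot: [[0.991, 0.133, 0.002], [0.133, -0.991, -0.002], [0.002, 0.002, -1.0]]
wrist_force: [-10.7, -3.7, 31.2]
gripper_width: 0.195
```

>>> servo_tool(moves=[[[0, 0, 5, 0, 0], [0, 0, 20, 0, 0], [0, 0, 25, 0, 0], [-5, -15, 10, 0, 0], [-20, -30, 0, -0.02, 0], [-28, -30, 0, -0.03, 0], [-28, -30, 0, -0.03, 0], [-28, -30, -10, -0.03, 0]]])

```text
time_s: 14.03
tcp_pos: [0.4658, 0.0825, 0.2082]
tcp_rot: [[1.0, 0.021, 0.001], [0.021, -1.0, -0.001], [0.001, 0.001, -1.0]]
wrist_force: [1.6, -0.2, -1.7]
gripper_width: 0.192
```

>>> servo_tool(moves=[[[-20, -25, -30, -0.02, 0], [-6, -20, -30, 0, 0], [0, 0, -28, 0, 0], [0, 0, -12, 0, 0], [0, 0, -5, 0, 0], [0, 0, 0, 0, 0], [0, 0, 0, 0, 0]]])

```text
time_s: 14.62
tcp_pos: [0.4416, 0.0407, 0.1044]
tcp_rot: [[1.0, 0.004, -0.0], [0.004, -1.0, -0.0], [-0.0, 0.0, -1.0]]
wrist_force: [0.5, -0.9, -1.5]
gripper_width: 0.195
```

>>> servo_tool(moves=[[[0, 0, -2.5, 0, 0], [0, 0, 0, 0, 0], [0, 0, 0, 0, 0.5], [0, 0, 0, 0, 1], [0, 0, 0, 0, 1], [0, 0, 0, 0, 1], [0, 0, 10, 0, 1], [0, 0, 30, 0, 1]]])

```text
time_s: 15.28
tcp_pos: [0.4391, 0.0406, 0.1403]
tcp_rot: [[1.0, 0.004, -0.007], [0.004, -1.0, 0.0], [-0.007, -0.0, -1.0]]
wrist_force: [1.2, -1.4, -0.3]
gripper_width: 0.999
```

>>> servo_tool(moves=[[[5, -15, 20, -0.01, 1], [12, -38, 0, -0.01, 1], [12, -38, 0, -0.01, 1], [12, -38, 0, -0.01, 1], [12, -38, 0, -0.01, 1], [12, -38, 0, -0.01, 1], [12, -38, 0, -0.01, 1], [12, -38, 0, -0.012, 1]]])

```text
time_s: 15.95
tcp_pos: [0.5308, -0.2423, 0.1631]
tcp_rot: [[0.997, -0.079, 0.001], [-0.079, -0.997, -0.0], [0.001, -0.0, -1.0]]
wrist_force: [0.7, -0.2, -0.3]
gripper_width: 0.999
```

>>> servo_tool(moves=[[[12, -38, 0, 0, 1], [12, -38, 0, 0, 1], [8, -25, 0, 0, 1], [3, -10, 0, 0, 1], [0, 0, 0, 0, 1], [0, 0, 0, 0, 1], [0, 0, 0, 0, 1]]])

```text
time_s: 16.53
tcp_pos: [0.5656, -0.3484, 0.1622]
tcp_rot: [[0.997, -0.075, -0.0], [-0.075, -0.997, 0.002], [-0.001, -0.002, -1.0]]
wrist_force: [0.4, 0.7, -0.2]
gripper_width: 0.999
```

```bash
python3 chk.py w6 .5655 -.351 -.078
```

```text
[ 0.56561485 -0.34837671  0.1622107 ] [ 9.97157272e-01 -7.53465916e-02 -5.15671539e-04]
```

View pics/w6.png

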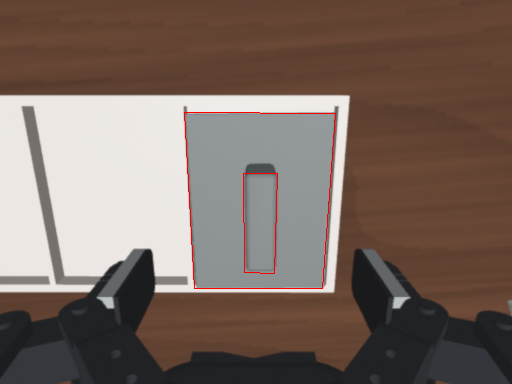

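Match is within 1 px, with the lid centred at (0.5655, -0.351). Grasp it.

>>> servo_tool(moves=[[[0, -2.6, -15, -0.002, 1], [0, 0, -20, 0, 1], [0, 0, -13, 0, 1], [0, 0, -7, 0, 0.7], [0, 0, 0, 0, 0.3], [0, 0, 0, 0, 0], [0, 0, 0, 0, 0], [0, 0, 0, 0, 0]]])

```text
time_s: 17.25
tcp_pos: [0.5663, -0.354, 0.1081]
tcp_rot: [[0.997, -0.08, 0.002], [-0.08, -0.997, -0.001], [0.002, 0.001, -1.0]]
wrist_force: [-0.1, 0.1, -0.5]
gripper_width: 0.296
```

>>> servo_tool(moves=[[[0, 0, 0, 0, 0], [0, 0, 0, 0, 0]]])

```text
time_s: 17.42
tcp_pos: [0.5663, -0.3542, 0.1083]
tcp_rot: [[0.997, -0.08, 0.002], [-0.08, -0.997, -0.001], [0.002, 0.001, -1.0]]
wrist_force: [0.4, -1.0, 3.0]
gripper_width: 0.198
```

>>> servo_tool(moves=[[[0, 0, 8, 0, 0], [0, 0, 20, 0, 0], [0, 0, 35, 0, 0], [0, 10, 35, 0, 0], [0, 25, 15, 0.01, 0], [1, 36, 0, 0.015, 0], [1, 38, 0, 0.015, 0], [1, 38, 0, 0.015, 0]]])

```text
time_s: 18.08
tcp_pos: [0.5683, -0.206, 0.2212]
tcp_rot: [[1.0, -0.026, 0.001], [-0.026, -1.0, -0.001], [0.001, 0.001, -1.0]]
wrist_force: [0.6, 0.7, -0.6]
gripper_width: 0.199
```

>>> servo_tool(moves=[[[1, 38, 0, 0.015, 0], [1, 38, 0, 0.015, 0], [1, 38, 0, 0.015, 0], [1, 38, 0, 0.02, 0], [1, 38, 0, 0.02, 0], [1, 38, 0, 0.02, 0], [0, 38, 0, 0.02, 0], [0, 38, 0, 0.02, 0]]])

```text
time_s: 18.75
tcp_pos: [0.5742, 0.0987, 0.2207]
tcp_rot: [[0.993, 0.12, 0.0], [0.12, -0.993, -0.001], [0.0, 0.001, -1.0]]
wrist_force: [0.2, -0.6, -0.5]
gripper_width: 0.194
```

>>> servo_tool(moves=[[[0, 38, 0, 0.012, 0], [0, 34, 0, 0, 0], [0, 28, 0, 0, 0], [0, 15, 0, 0, 0], [0, 6, 0, 0, 0], [0, 0, 0, 0, 0], [0, 0, 0, 0, 0], [0, 0, 0, 0, 0]]])

```text
time_s: 19.42
tcp_pos: [0.575, 0.2157, 0.2199]
tcp_rot: [[0.992, 0.129, -0.0], [0.129, -0.992, -0.002], [-0.0, 0.002, -1.0]]
wrist_force: [-0.4, 0.5, -1.2]
gripper_width: 0.198
```

Run:
```python
from h import *
s=get_state();print(s['tcp_pos'],s['tcp_rot'][:,0],s['gripper_width'],s['wrist_force'])
cv2.imwrite(f'pics/wrist7.png',grab_frame('wrist'))
```

```text
[0.57502479 0.21571777 0.21985397] [ 9.91665436e-01  1.28838980e-01 -4.23481196e-04] 0.19843618049520587 [-0.44474738  0.46094863 -1.16744735]
```

View pics/wrist7.png

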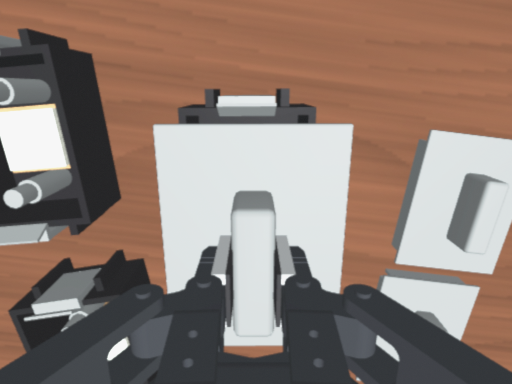

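>>> servo_tool(moves=[[[1, 1, -10, 0.002, 0], [1, 0.8, -15, 0, 0], [0, 0, -12, 0, 0], [0, 0, -8, 0, 0], [0, 0, -6, 0, 0], [0, 0, -2, 0, 0], [0, 0, 0, 0, 0], [0, 0, 0, 0, 0]]])

```text
time_s: 20.13
tcp_pos: [0.5766, 0.2203, 0.1671]
tcp_rot: [[0.991, 0.134, 0.0], [0.134, -0.991, 0.0], [0.0, -0.0, -1.0]]
wrist_force: [0.1, 0.3, -1.3]
gripper_width: 0.193
```

>>> servo_tool(moves=[[[0, -0.6, -3, 0, 0], [0, 0, -3, 0, 0], [0, 0, -3, 0, 0], [0, 0, 0, 0, 0], [0, 0, 0, 0, 0]]])

```text
time_s: 20.55
tcp_pos: [0.5767, 0.2195, 0.1582]
tcp_rot: [[0.991, 0.133, 0.0], [0.133, -0.991, 0.0], [0.0, -0.0, -1.0]]
wrist_force: [0.3, -0.3, 1.1]
gripper_width: 0.196
```

>>> servo_tool(moves=[[[0, 0, -3, 0, 0], [0, 0, -3, 0, 0], [0, 0, -3, 0, 0], [0, 0, 0, 0, 0], [0, 0, 0, 0, 0]]])

```text
time_s: 20.97
tcp_pos: [0.5772, 0.2199, 0.1497]
tcp_rot: [[0.991, 0.134, 0.002], [0.134, -0.991, 0.001], [0.002, -0.001, -1.0]]
wrist_force: [0.8, 1.0, 4.8]
gripper_width: 0.195
```

>>> servo_tool(moves=[[[0, 0, -2, 0, 0], [0, 0, -2, 0, 0], [0, 0, 0, 0, 0], [0, 0, 0, 0, 0]]])

```text
time_s: 21.3
tcp_pos: [0.577, 0.2199, 0.1462]
tcp_rot: [[0.991, 0.134, 0.001], [0.134, -0.991, 0.0], [0.001, -0.0, -1.0]]
wrist_force: [-1.6, 0.1, 8.5]
gripper_width: 0.194
```

>>> servo_tool(moves=[[[0, 0, -1.5, 0, 0], [0, 0, 0, 0, 0], [0, 0, 0, 0, 0]]])

```text
time_s: 21.55
tcp_pos: [0.577, 0.2199, 0.1461]
tcp_rot: [[0.991, 0.134, 0.002], [0.134, -0.991, -0.0], [0.002, 0.001, -1.0]]
wrist_force: [-5.2, -2.5, 19.4]
gripper_width: 0.199
```

Run:
```python
from h import *
for n in ['wrist','side','scene']: cv2.imwrite(f'pics/{n}8.png',grab_frame(n))
crop('pics/side8.png','pics/side8c.png',150,170,290,300,5)
```

```text
(no output)
```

View pics/wrist8.png

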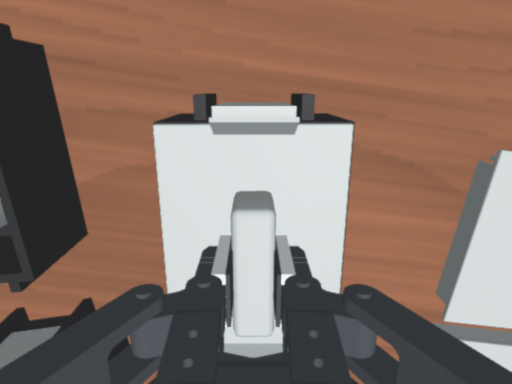

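View pics/side8c.png

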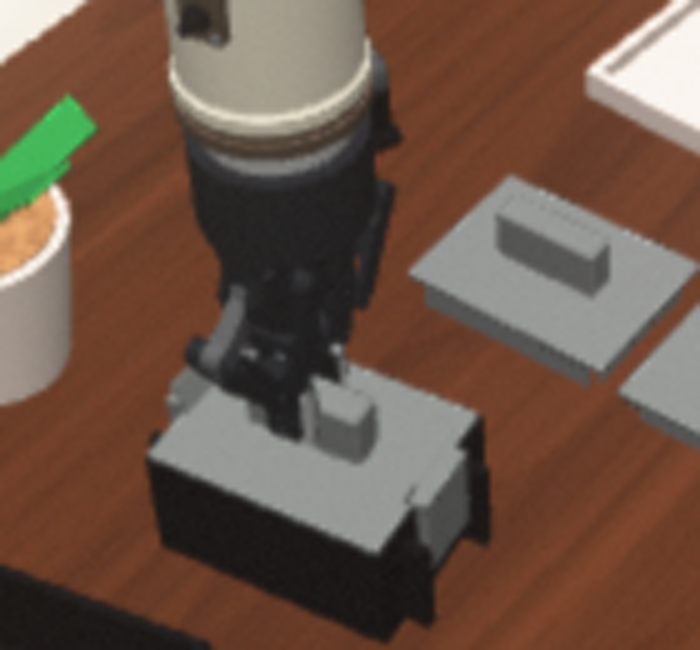

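>>> servo_tool(moves=[[[0, 0, 1.5, 0, 0], [0, 0, 0, 0, 0.5], [0, 0, 0, 0, 1], [0, 0, 0, 0, 1], [0, 0, 0, 0, 1], [0, 0, 10, 0, 1], [0, 0, 30, 0, 1], [0, 0, 40, 0, 1]]])

```text
time_s: 22.37
tcp_pos: [0.5745, 0.2183, 0.2229]
tcp_rot: [[0.991, 0.134, -0.007], [0.134, -0.991, -0.002], [-0.007, 0.001, -1.0]]
wrist_force: [0.4, 0.4, 0.7]
gripper_width: 1.002
```

>>> servo_tool(moves=[[[-25, 0, 20, 0, 1], [-35, 0, 20, 0, 1], [-20, 0, 0, 0, 1], [0, 0, 0, 0, 1], [0, 0, 0, 0, 1]]])

```text
time_s: 22.78
tcp_pos: [0.4959, 0.2195, 0.2661]
tcp_rot: [[0.991, 0.135, 0.002], [0.135, -0.991, -0.001], [0.002, 0.001, -1.0]]
wrist_force: [0.4, -0.1, 0.3]
gripper_width: 1.003
```

Run:
```python
from h import *
print(get_state()['wrist_force'])
for n in ['wrist','side','scene']: cv2.imwrite(f'pics/{n}9.png',grab_frame(n))
crop('pics/side9.png','pics/side9c.png',150,170,290,300,5)
```

```text
[ 0.38141679 -0.14921564  0.33428902]
```

View pics/wrist9.png

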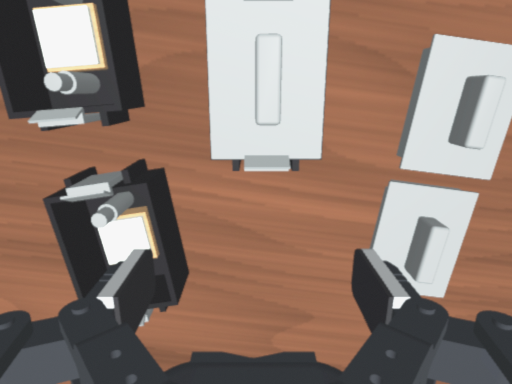

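View pics/side9c.png

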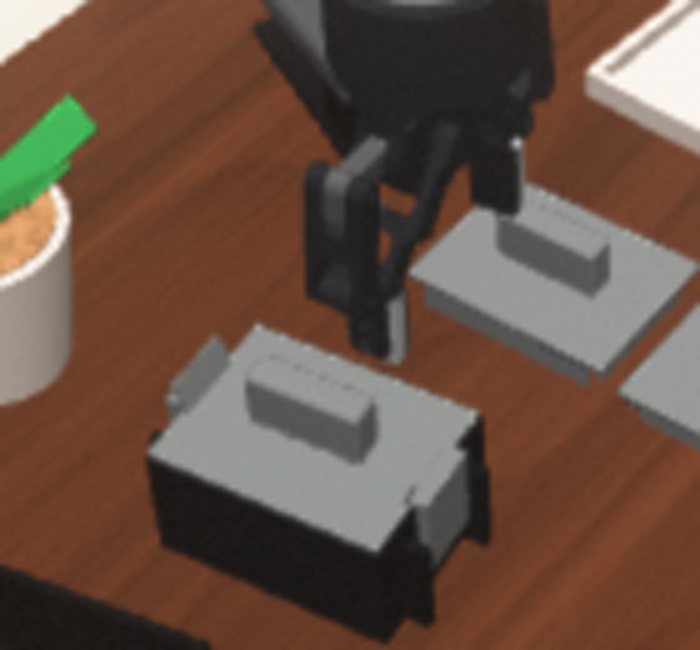

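View pics/scene9.png

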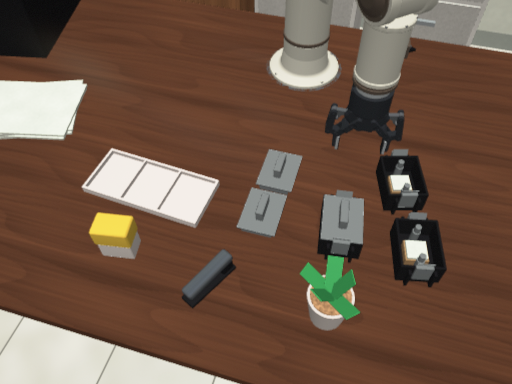

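Run:
```python
from h import *
a=[]
for f,b in(('scene0',(310,180,370,265)),('scene9',(310,180,370,265))): a.append(cv2.imread(f'pics/{f}.png')[b[1]:b[3],b[0]:b[2]])
for f,b in(('side0',(175,225,255,310)),('side9',(175,225,255,310))): a.append(cv2.imread(f'pics/{f}.png')[b[1]:b[3],b[0]:b[2]])
im=cv2.resize(np.hstack(a),None,fx=2.8,fy=2.8,interpolation=cv2.INTER_CUBIC);cv2.imwrite('pics/cmp.png',im)
crop('pics/wrist9.png','pics/w9c.png',190,130,350,190,5)
```

```text
(no output)
```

View pics/cmp.png

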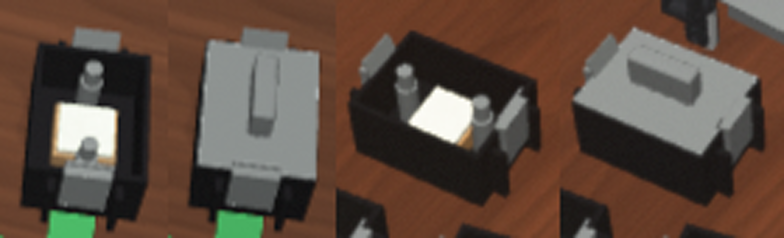

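View pics/w9c.png

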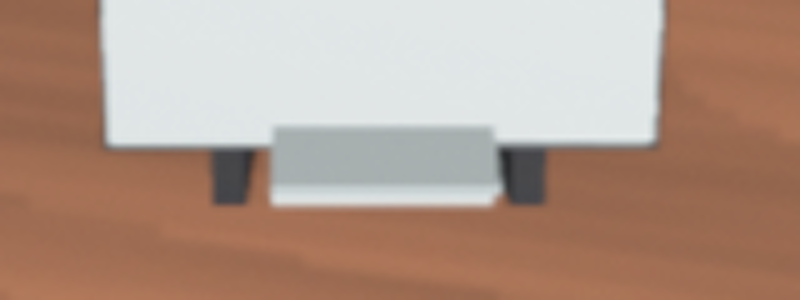

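```bash
python3 -c "
from workcell import *
print(close_job(),get_state()['time_s'])"
```

```text
the job is handed in; nothing more can be done
the job is handed in; nothing more can be done
```

The third lid I tried, from bay 3, fits the box. It is snapped on and released, and the job is handed in at about 23 s of the 72 s allowed.

- **Wrong lids:** The lids from bay 1 and bay 2 both stopped hard with the plug standing on the rim, at up to about 32 N. I retried the bay 2 lid after correcting a 3 mm sideways error and it stopped at the same height. Both lids now lie on the desk between the rack and the box.
- **Right lid:** It went in and came to rest at the seated height, TCP 146.1 mm against 146.3 mm expected. I pressed it to about 19 N before letting go.
- **Last checks:** After release the lid lies flat. The wrist pictures show the -x catch about 4 mm over the lid's edge after release, and the +x catch over it too, taken while I was still pressing. In the scene and side views both catches stand where they did at the start. The stapler, stamp and plant look unmoved, and the gripper is open and clear of everything.
- **Not measured:** I could not read the button and catch values directly; those conclusions come from the seated height and the pictures. No check failed or disagreed.

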